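# Hold a cuvette in the photometer's beam

### The arm

A 6-joint arm with a two-finger parallel gripper is mounted at the origin on the work surface. World frame = base frame: x ahead of the robot, y to its left, z up, the work surface at z = 0. Lengths are in m, angles in rad, forces in N, time in s.
With the tool pointing down it reaches from about 0.225 to 0.875 m from the base axis. Payload 3.4 kg.
Tool frame: the origin (TCP) lies at the very end of the fingers, on their centre line; the grasp point (between the pads) lies behind it (manip.grasp_offset is the z of the grasp point in the tool frame, in m); z points along the fingers, y is the line along which they close (so a half turn about z gives the same grasp; the last joint's range is limited). The gripper opens to 85 mm and grips with 20 to 120 N. Pads are 22 mm wide; open, the fingers measure 114 mm over their backs; the gripper's body (76 mm by 85 mm) begins 54 mm behind the grasp point. The pads swing forward as they close: fully open they stand 13 mm farther back than shut.
Start: joints at [1.167, 0.276, 1.505, -0, 1.361, -0.121], TCP at [0.16, 0.552, 0.231] pointing down, gripper open.
Joint ranges: [-2.89, 2.89], [-0.75, 2.08], [0.22, 2.7], [-1.18, 4.32], [0.11, 2.71], [-2.7, 2.7]. Speed limits (rad/s): [2.57, 2.57, 3.14, 3.14, 3.14, 3.14].

### API

Orientations are given as a unit quaternion [w, x, y, z].
In Python, from rig import manip gives the robot as it stands.
- The arm moves only by the shell command python3 -m pendant 'ROWS' [FORCE]. ROWS is JSON, a list of rows, each an object of numbers: "dx", "dy", "dz": the shift along the tool's x, y, z in m; "rx", "ry", "rz": the turn, a rotation vector about the tool's x, y, z in degrees; "hand": the finger opening in m, from 0 to 0.0854. In form: [{"dx": .., "dy": .., "dz": .., "rx": .., "ry": .., "rz": .., "hand": ..}, ...]. A call has 1 to 12 rows; each row shifts and turns the commanded pose from where the row before left it, along the tool's axes as they then stand; what a row does not reach is not made up. A row lasts 1/12 s, in which the tool goes at most 41.7 mm and 7.16 degrees, less where a joint would pass 70% of its speed; a pose out of reach is approached as far as the arm can. A call is refused whole if a number of a shift passes 0.0417 or a number of a turn 7.16, either way. A call with a gripper value outside its range is refused whole. The fingers move at their own pace and stop on an object; FORCE is the grip in N (left out, the last holds). Time passes only in rows, so rows that do not move let the fingers close. It gives the time, the measured TCP pose, the force, the opening and the grip force at its end, in the units of the state.
- manip.get_state(): the state, without advancing time (a new reading comes with each control period).
- manip.get_image(name): name is "scene" or "top"; returns a dict with "frame" (420x560x3 uint8, red, green, blue), "fx", "fy", "cx", "cy" (pixels), "position" and "attitude" of the camera in the world. Camera axes: x right, y up, looking along -z (the intrinsics and any distortion apply to the point x, -y, -z); pixel columns grow to the right and rows downward; lengths in m; the calibration is good to about 2 mm. A picture is of the moment at which its call begins. There is no depth.
- manip.sign_off(): hands the job in; it is judged then, once.
The state is a dict: "clock": time; "qpos": joint angles; "qd": joint speeds; "effort": joint torques, N m; "position": TCP position; "ee_rot": TCP orientation; "contact_force": force on the tool from outside, world axes, zero at the start; "moment": the same for the moment, N m; "width": finger opening in m; "gripper_force": force on a finger pad.
Only numpy, scipy, OpenCV 4.12 (cv2) and the standard library are available. Lean on these libraries where they do the work, as an engineer would, in place of code of your own. Each camera call takes 0.05 s, during which the arm holds its last target. There are 200 camera calls.

### The job

Take a reading of the open cuvette on the photometer rail: first push the iris lever over to its closed stop so that the beam is stopped right down, then lift the one cuvette without a stopper out of the rack, gripping it by its two frosted faces only and never touching the clear ones. Bring it upright into the gap midway between iris and detector, clear faces square to the beam and the beam passing through the middle of their width and the lower half of their height, and finish while still holding it there, steady and clear of everything, with the iris left closed. Leave the stoppered cuvettes, the agar dishes and the tape where they are.

Things in the scene. Friction and masses are not known exactly. Their poses are not given: they have to be found in the camera images.
- bench: Photometer, fixed: aluminium optical rail 400 mm long (its y) x 50 mm (x), top at 33 mm. Origin: mid-rail, underside, on the table; z up. The beam runs along y, 120 mm above the origin. On it stand: at +y the black finned lamp (68 mm square, y 78 to 172, top at 154 mm), then the iris (black 60 mm ring, y 60 to 72), a free gap of 120 mm, and at -y the detector (44 mm barrel, y -60 to -140).
- beam_mid (a point): The point on the beam's axis midway between the iris and the detector, 120 mm above the table; its y axis is the beam, its z axis is up (same axes as the bench).
- iris (a joint): Angle of the iris ring about the beam, rad: 0 open, 1.2 fully closed, a stop at each end; starts between 0 and 0.45, stays where it is left, drags with about 1 N at the lever. The lever leans (value - 0.6) rad from upright: towards the bench's -x when open, towards its +x when closed. Six leaves turn with it and close the aperture from 24 to 2 mm.
- lever_tip (a point): Outer end of the iris lever, 62 mm from the beam's axis, at y = 66 mm of the bench; it moves with the lever. The lever is a 6 mm steel pin standing radially out of the 60 mm iris ring, bare from 30 to 47 mm from the axis, then a black knob of 10 mm diameter. Nothing stands beside it above the ring.
- cuvette: Open glass cuvette, 12.5 x 12.5 x 45 mm, 12 to 17 g, upright in one of the rack's slots. Origin: centre of its underside; z up. Milky frosted faces look along its +y and -y, clear faces along its +x and -x; either way round is equal. Its frosted faces stand 1.2 mm proud of the clear panes' edges. Its foot is 6 mm above the table in the rack, and 29 mm of it shows.
- rack: Grey block 150 (x) x 44 (y) x 22 (z) mm, fixed, with one row of four square slots 14.5 mm wide and 16 mm deep at x = -48, -16, 16 and 48 mm. Origin: centre of its underside on the table. The cuvettes stand in it, frosted faces towards its long sides (+y and -y); which stands where changes.
- stoppered1: Another cuvette of the same size standing in the rack, closed with a white round stopper that adds 8 mm of height; leave it alone. Origin: centre of its underside.
- stoppered2: A second stoppered cuvette in the rack, like the other; leave it alone. Origin: centre of its underside.
- dishes: Stack of three closed agar dishes on the table, 90 mm diameter, 44 mm high; leave it alone. Origin: centre of its underside.
- tape: Roll of label tape lying flat on the table, 72 mm diameter, 20 mm high; leave it alone. Origin: centre of its underside.

How it is judged:
By the outcome, as a careful person would: the job done as asked, in the order asked, and still so for the second after the job is handed in, while the arm keeps its last pose, push and grip.
It also fails if it takes over 58 s, if anything falls off the work surface, if the arm or the gripper's body presses on something with over 40 N, if the wrist force passes 120 N, or if a joint passes its speed limit or range.

## Working session

There is one attempt and no reset: what is moved stays moved. The work goes in short steps, Python scripts to look and compute and a shell command to move; the robot and the scene stay as the last step left them, time stands still between calls to the robot, and variables do not carry over. Pictures are saved under pics/ and viewed, at most 10 in all, crops included, and the job is handed in when it is done.

```bash
mkdir -p pics; ls; python3 - <<'E'
from rig import manip
import cv2
print(manip.get_state(), manip.grasp_offset)
for n in("scene","top"):
    d=manip.get_image(n); cv2.imwrite(f"pics/{n}0.png",d["frame"][:,:,::-1])
    print({k:v for k,v in d.items() if k!="frame"})
E
```

```text
pics
{'clock': 0.0, 'qpos': array([ 1.16696914e+00,  2.76612381e-01,  1.50616918e+00,  2.01379363e-05,
        1.36067197e+00, -1.20993471e-01]), 'qd': array([ 0.00060748, -0.00039874,  0.0007345 ,  0.00075612,  0.0006406 ,
       -0.00060828]), 'effort': array([ 2.88732363e-04, -4.16790104e+01, -2.45799297e+01, -2.22072958e-05,
        1.13743823e-02, -5.04108073e-06]), 'position': array([0.16025287, 0.55166088, 0.23041542]), 'ee_rot': array([-2.50872916e-04,  1.40947997e-01,  9.90016564e-01, -8.96033922e-04]), 'contact_force': array([-0.67180534,  0.49429757, -0.27849679]), 'moment': array([-0.00637183,  0.07136363, -0.01824812]), 'gripper_force': 0.0, 'width': 0.08573924688776204} -0.0187
{'fx': 463.29027691584236, 'fy': 463.29027691584236, 'cx': 275.4244994086743, 'cy': 211.13283752791614, 'position': array([ 1.11526529, -0.61267435,  0.64409149]), 'attitude': array([0.82251464, 0.45079211, 0.17235243, 0.30091657])}
{'fx': 509.49513954727627, 'fy': 509.49513954727627, 'cx': 281.52590968737206, 'cy': 220.1617711174116, 'position': array([ 0.38519123, -0.01402425,  1.1334482 ]), 'attitude': array([ 0.70880295,  0.07298741, -0.07532086, -0.69756575])}
```

View pics/scene0.png

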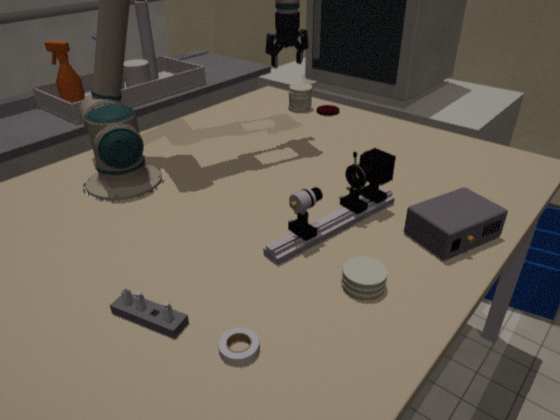

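View pics/top0.png

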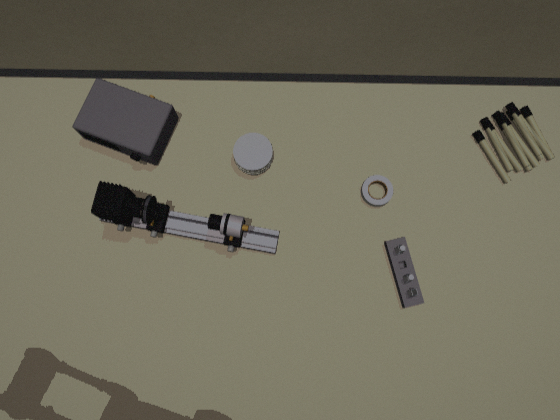

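The pictures show the bench (rail in top from (95,200) to (278,240)), the rack at top (404,272) and scene (148,312), the tape and the dishes. Next I'll zoom in on the rack and bench.

```bash
cat > h.py <<'E'
import numpy as np, cv2
from scipy.spatial.transform import Rotation as R
from rig import manip
def rot(q): return R.from_quat([q[1],q[2],q[3],q[0]]).as_matrix()
def ray(d,u,v):
    return d["position"], rot(d["attitude"])@np.array([(u-d["cx"])/d["fx"],-(v-d["cy"])/d["fy"],-1])
def plane(d,u,v,z):
    p,r=ray(d,u,v); return p+r*(z-p[2])/r[2]
def proj(d,P):
    c=rot(d["attitude"]).T@(np.asarray(P)-d["position"])
    return np.array([d["cx"]+d["fx"]*c[0]/-c[2], d["cy"]-d["fy"]*c[1]/-c[2]])
def tri(d1,uv1,d2,uv2):
    p,a=ray(d1,*uv1);q,b=ray(d2,*uv2)
    s=np.linalg.lstsq(np.c_[a,-b],q-p,rcond=None)[0]
    A=p+s[0]*a;B=q+s[1]*b
    return (A+B)/2,np.linalg.norm(A-B)
E
python3 - <<'E'
import cv2,numpy as np
s=cv2.imread("pics/scene0.png");t=cv2.imread("pics/top0.png")
def c(i,x,y,w,h,W,H): return cv2.resize(i[y:y+h,x:x+w],(W,H),interpolation=cv2.INTER_CUBIC)
m=np.vstack([np.hstack([c(t,370,230,66,50*90//75+22,330,410)[:300],c(s,105,280,94,60,470,300)]),
 np.hstack([c(t,85,170,200,90,400,180),c(s,260,140,160,120,400,300)[:180]])])if 0 else None
a=c(t,374,232,60,80,360,480); b=c(s,105,283,88,50,440,250); e=c(s,340,145,88,46,440,230)
m=np.hstack([a,np.vstack([b,e])]); m=np.clip(m*1.4,0,255).astype(np.uint8)
cv2.imwrite("pics/z1.png",m)
f=c(t,85,170,200,90,800,360); cv2.imwrite("pics/z2.png",np.clip(f*2.,0,255).astype(np.uint8))
E
```

```text
(no output)
```

View pics/z1.png

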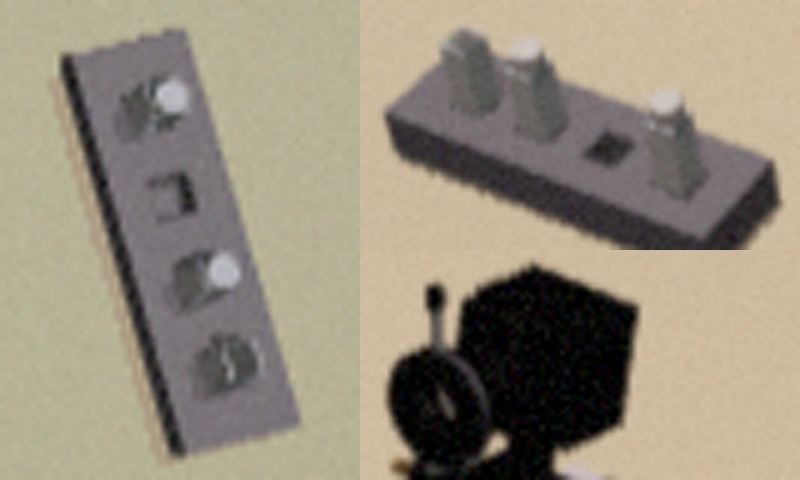

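View pics/z2.png

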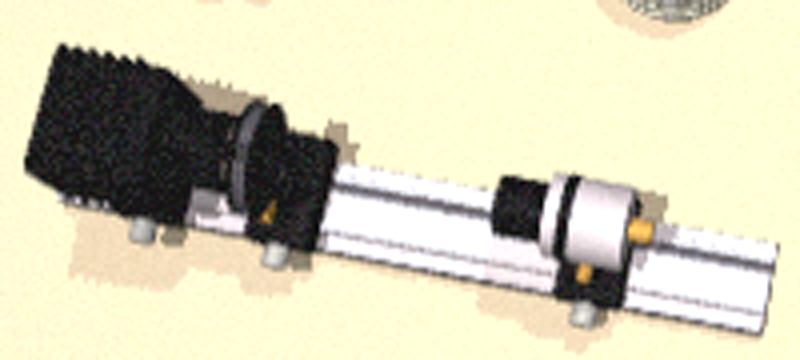

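Crops show the open cuvette in the end slot (top px ≈(411,293); leftmost in the scene view). Going down the top view the order is stoppered, empty, stoppered, open. The iris knob is at scene ≈(355,154) and the ring centre at ≈(356,176).

```bash
python3 - <<'E'
from h import *
T=manip.get_image("top");S=manip.get_image("scene")
k=[(75,57),(187,30),(300,425),(185,455)]
C=np.array([plane(T,374+x/6-.4,232+y/6-.4,.022)[:2] for x,y in k]);print("rack",C.round(4),np.linalg.norm(C-np.roll(C,-1,0),axis=1),C.mean(0))
a=(C[3]-C[0]+C[2]-C[1]);print("long dir deg",np.degrees(np.arctan2(a[1],a[0])))
ks=[(386,113),(772,163),(705,238),(460,38)]
print("scene rack corners",[plane(S,105+(x-360)/5-.4,283+y/5-.4,.022)[:2].round(4) for x,y in ks[:3]])
# rail: bright mask in top
f=T["frame"].astype(int);g=f.max(2);sat=f.max(2)-f.min(2)
m=((g>115)&(sat<32)).astype(np.uint8);m[:,:165]=0;m[:,285:]=0;m[:190]=0;m[260:]=0
n,l,st,_=cv2.connectedComponentsWithStats(m);i=1+np.argmax(st[1:,4]);print(st[1:][st[1:,4]>40])
# edges per column
U=[];L=[]
for u in list(range(172,206))+list(range(250,272)):
    v=np.where(m[:,u])[0]
    if len(v):U.append((u,v.min()-.5));L.append((u,v.max()+.5))
for nme,E in(("up",U),("low",L)):
    E=np.array(E);p=np.polyfit(E[:,0],E[:,1],1);r=E[:,1]-np.polyval(p,E[:,0]);E=E[abs(r)<1.5];p=np.polyfit(E[:,0],E[:,1],1)
    for z in(.033,0):
        P=[plane(T,u,np.polyval(p,u),z)[:2] for u in(172,270)];d=P[1]-P[0]
        print(nme,z,P,np.degrees(np.arctan2(d[1],d[0])),abs(E[:,1]-np.polyval(p,E[:,0])).max())
w=np.argwhere(m>0);print("end corners",[plane(T,*c,.033)[:2] for c in((279.1,230.8),(275.6,252.3))])
e=cv2.resize(S["frame"][170:260,260:410,::-1],(750,450),interpolation=cv2.INTER_CUBIC);cv2.imwrite("pics/z3.png",e)
print(f[235,250:285].sum(1)//3)
E
```

```text
rack [[ 0.5787 -0.248 ]
 [ 0.5895 -0.2898]
 [ 0.4457 -0.3254]
 [ 0.4344 -0.2836]] [0.04309225 0.14814301 0.04330333 0.14861561] [ 0.51207553 -0.28669611]
long dir deg -166.1140432274293
scene rack corners [array([ 0.4435, -0.3275]), array([ 0.5778, -0.2497]), array([ 0.5881, -0.2896])]
[[ 165  190  120   70 5481]
 [ 166  218   58   20  467]
 [ 227  218   15   15  172]
 [ 167  229   56   13  171]
 [ 242  233   35   15  305]
 [ 242  243   33   10  117]]
up 0.033 [array([0.68592213, 0.22997037]), array([0.68960714, 0.01102179])] -89.03577321727218 5.684341886080802e-14
up 0 [array([0.69494038, 0.23728723]), array([0.6987359 , 0.01177287])] -89.0357732172722 5.684341886080802e-14
low 0.033 [array([0.52869819, 0.2204917 ]), array([0.5321265 , 0.00784406])] -89.07635790556456 5.684341886080802e-14
low 0 [array([0.53300165, 0.22752431]), array([0.53653276, 0.00849984])] -89.07635790556455 5.684341886080802e-14
end corners [array([ 0.59591076, -0.01087826]), array([ 0.548102 , -0.0040373])]
[133 134 135 135 133 133 133 132 116 122 111  99 100  92  81  67  62  66
  56  53  57  56  57  68  71  98  96 112  80 121 122 121 124 123 124]
```

View pics/z3.png

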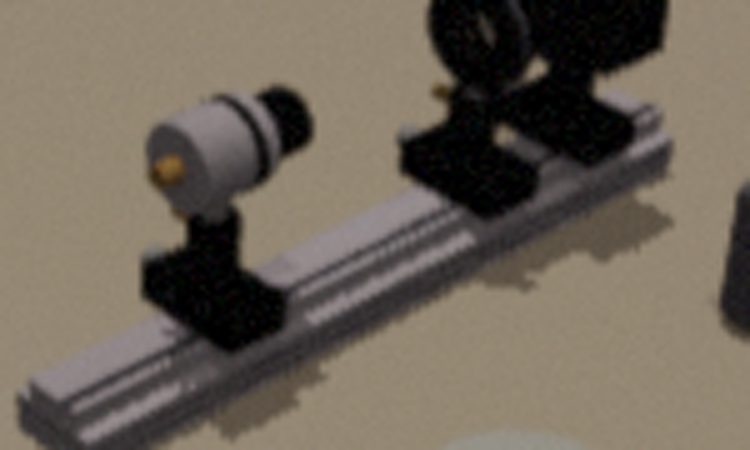

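The scene crop shows the rail with its near end at ~(264..280, 247..258) and the detector on top of it. My brightness mask leaked onto the table, so I'll refit the rail by hue.

```bash
python3 - <<'E'
from h import *
T=manip.get_image("top");S=manip.get_image("scene")
f=cv2.GaussianBlur(T["frame"],(3,3),0).astype(int);h=f[:,:,2]-f[:,:,0]  # b-r
print(h[215:262:2,190],f[215:262:2,190].sum(1)//3)
m=(h>-10)
def run(cols,v0,v1):
    up=[];lo=[]
    for u in cols:
        c=h[v0:v1,u]; w=np.where(c>-14)[0]
        up.append((u,v0+w.min()-.5));lo.append((u,v0+w.max()+.5))
    return np.array(up),np.array(lo)
U,L=run(list(range(176,204))+list(range(252,272)),200,265)
for nme,E in(("up",U),("low",L)):
    for _ in range(3):
        p=np.polyfit(E[:,0],E[:,1],1);r=E[:,1]-np.polyval(p,E[:,0]);E=E[abs(r)<max(1.,1.5*r.std())]
    P=[plane(T,u,np.polyval(p,u),.033)[:2] for u in(172,276)];d=P[0]-P[1]
    print(nme,p,len(E),P,"yaw of y-axis -90:",np.degrees(np.arctan2(d[1],d[0]))-90)
c=h[236:250,:]; print(h[240,268:288],h[235,268:290],h[248,266:284])
E
```

```text
[  2   5   1   3   5   5   5   4   2   1   5  -6 -24 -24 -23 -23 -23 -23
 -23 -23 -23 -23 -22 -22] [128 129  79  82 128 133 133 133 116 115 128  78 108 122 122 121 122 121
 122 121 122 122 122 122]
up [  0.18758337 177.8879502 ] 48 [array([0.63857489, 0.22711592]), array([ 0.59834896, -0.00401853])] yaw of y-axis -90: -9.872697965650616
low [1.89592200e-01 2.01467845e+02] 48 [array([0.58474008, 0.22387034]), array([ 0.54483132, -0.00496698])] yaw of y-axis -90: -9.89277249362604
[  5   6   6   4   4   5   5   4   4  -3 -17 -24 -25 -24 -23 -23 -24 -24
 -24 -24] [  1   2   2   1   1   1   3   4   5   3  -5 -18 -23 -23 -23 -23 -23 -23
 -24 -24 -24 -24] [  4   3   2   2   2   1   0  -1   0  -2 -11 -20 -22 -22 -23 -24 -24 -23]
```

```bash
cat > b.py <<'E'
from h import *
yaw=np.radians(-9.88); bx=np.array([np.cos(yaw),np.sin(yaw),0]); by=np.array([-np.sin(yaw),np.cos(yaw),0])
E
python3 - <<'E'
from b import *
T=manip.get_image("top");S=manip.get_image("scene")
up=lambda u,z:plane(T,u,.18758*u+177.888,z); lo=lambda u,z:plane(T,u,.18959*u+201.468,z)
a=up(225,.033)@bx; b=lo(225,0)@bx; c=lo(225,.033)@bx
print("edges bx",a,b,c,"widths",a-b,a-c)
ends=[plane(T,u,v,.033)@by for u,v in((278.8,235),(277.6,240),(276.5,248))];print(ends)
for cx in (a-.025,(a+b)/2):
    O=cx*bx+(np.mean(ends)+.2)*by; print("O",O)
mid=O+[0,0,.12];print("mid",mid)
print("iris ctr scene",proj(S,mid+.06*by),"top",proj(T,mid+.06*by))
print("det end scene",proj(S,mid-.06*by),proj(S,mid-.14*by),"top",proj(T,mid-.14*by),proj(T,mid-.06*by))
print("near end scene",[proj(S,O-.2*by+s*.025*bx+[0,0,.033]) for s in(-1,1)])
# knob mean radius 54.5: intersect ray with plane y=66
p,r=ray(S,355,154.4);n=by;t=((mid+.066*by-p)@n)/(r@n);K=p+r*t-mid;print("knob",K@bx,K[2],"ang",np.arctan2(K@bx,K[2])+.6)
for v in(0,.2,.4):print(v,proj(S,mid+.066*by+.0545*(np.sin(v-.6)*bx+[0,0,np.cos(v-.6)])))
# rack
ra=np.radians(13.9);rx=np.array([np.cos(ra),np.sin(ra),0]);C=np.array([.512,-.2867,0])
for s in(-.048,-.016,.016,.048):print(s,C+rx*s,"top",proj(T,C+rx*s+[0,0,.051]),proj(S,C+rx*s+[0,0,.051]))
E
```

```text
edges bx 0.5901514877069012 0.5422998074008822 0.5376293766236042 widths 0.04785168030601894 0.05252211108329696
[np.float64(0.090417337348235), np.float64(0.09090798477666027), np.float64(0.08993062034087741)]
O [0.60660143 0.18913989 0.        ]
O [0.60765966 0.18895558 0.        ]
mid [0.60765966 0.18895558 0.12      ]
iris ctr scene [354.479751   177.20251886] top [152.36202657 210.1155392 ]
det end scene [318.15564892 193.70789831] [291.35274924 205.88692008] top [248.46494502 228.17958868] [209.87136789 220.92532109]
near end scene [array([263.36142122, 243.99024368]), array([277.7656882 , 254.49665286])]
knob -0.009562693558459819 0.05443698638128186 ang 0.42610880438686605
0 [348.01650678 155.12074337]
0.2 [351.16129486 154.42987195]
0.4 [354.56125036 154.62207819]
-0.048 [ 0.46540561 -0.29823095  0.        ] top [414.15487657 292.09673609] [126.7193255  290.77867458]
-0.016 [ 0.49646854 -0.29054365  0.        ] top [409.97001164 277.3088817 ] [139.90391321 295.86272769]
0.016 [ 0.52753146 -0.28285635  0.        ] top [405.83486404 262.69671104] [153.4695835  301.09372845]
0.048 [ 0.55859439 -0.27516905  0.        ] top [401.74855302 248.25711185] [167.43310065 306.47814125]
```

Bench, rack and lever agree across both views: beam_mid ≈ (0.607, 0.189, 0.120), bench yaw −9.9°, iris ≈ 0.4. I'll turn the tool so its y = bench x and its x = bench y, and close the fingers.

```bash
python3 -m pendant '[{"rz":6.97,"hand":0},{"rz":6.97},{"rz":6.97},{"rz":6.97},{"rz":6.97},{"rz":6.97},{"rz":6.97},{"rz":6.97},{"rz":6.97},{"rz":6.97},{"rz":6.97},{"rz":6.97}]' 20
python3 -m pendant '[{"dy":0.03,"dx":-0.0145},{"dy":0.037,"dx":-0.018},{"dy":0.037,"dx":-0.018},{"dy":0.037,"dx":-0.018},{"dy":0.037,"dx":-0.018},{"dy":0.037,"dx":-0.018},{"dy":0.037,"dx":-0.018},{"dy":0.037,"dx":-0.018},{"dy":0.037,"dx":-0.018},{"dy":0.037,"dx":-0.018},{"dy":0.037,"dx":-0.018},{"dy":0.037,"dx":-0.018}]'
cat > st.py <<'E'
from b import *
s=manip.get_state();M=rot(s["ee_rot"]);mid=np.array([.6071,.189,.12])
d=s["position"]-mid
print("t",round(s["clock"],2),"TCP rel mid bx,by,z",np.round([d@bx,d@by,d[2]],4),"pos",s["position"].round(4),"yaw tool y",np.degrees(np.arctan2(M[1,1],M[0,1])).round(2),"tilt",M[:2,2].round(4),"F",s["contact_force"].round(2),"w",round(s["width"],4),"g",s["gripper_force"],"q",s["qpos"].round(2))
E
python3 st.py
```

```text
t 0.4 TCP rel mid bx,by,z [-0.5024  0.2811  0.1112] pos [0.1604 0.5521 0.2312] yaw tool y 73.8 tilt [-0.0001 -0.0002] F [ 0.06 -0.08  0.44] w 0.0854 g 0.0 q [ 1.17  0.28  1.51  0.    1.36 -0.12]invalid input
invalid input
```

```bash
python3 -m pendant '[{"dx":0,"dy":0,"dz":0,"rx":0,"ry":0,"rz":6.97,"hand":0}]' 20; python3 -m pendant '[{"rz":6.97}]';python3 -m pendant '[{"rz":6.97,"hand":0.0}]'; python3 -m pendant --help
```

```text
clock: 0.48
position: [0.1605, 0.5522, 0.2313]
ee_rot: [-0.0, 0.202, 0.979, 0.0]
contact_force: [-0.6, -0.5, 0.1]
width: 0.0753
gripper_force: 0.0invalid input
invalid input
invalid input: not JSON, or not a number
```

All keys are required in each row.

```bash
python3 -m pendant '[{"dx":0,"dy":0,"dz":0,"rx":0,"ry":0,"rz":6.97,"hand":0},{"dx":0,"dy":0,"dz":0,"rx":0,"ry":0,"rz":6.97,"hand":0},{"dx":0,"dy":0,"dz":0,"rx":0,"ry":0,"rz":6.97,"hand":0},{"dx":0,"dy":0,"dz":0,"rx":0,"ry":0,"rz":6.97,"hand":0},{"dx":0,"dy":0,"dz":0,"rx":0,"ry":0,"rz":6.97,"hand":0},{"dx":0,"dy":0,"dz":0,"rx":0,"ry":0,"rz":6.97,"hand":0},{"dx":0,"dy":0,"dz":0,"rx":0,"ry":0,"rz":6.97,"hand":0},{"dx":0,"dy":0,"dz":0,"rx":0,"ry":0,"rz":6.97,"hand":0},{"dx":0,"dy":0,"dz":0,"rx":0,"ry":0,"rz":6.97,"hand":0},{"dx":0,"dy":0,"dz":0,"rx":0,"ry":0,"rz":6.97,"hand":0},{"dx":0,"dy":0,"dz":0,"rx":0,"ry":0,"rz":6.97,"hand":0}]'; python3 st.py
```

```text
clock: 1.4
position: [0.1605, 0.5522, 0.2313]
ee_rot: [-0.0, 0.767, 0.642, 0.0]
contact_force: [-0.7, -0.7, -0.4]
width: -0.0001
gripper_force: 0.0
t 1.4 TCP rel mid bx,by,z [-0.5023  0.2811  0.1113] pos [0.1605 0.5522 0.2313] yaw tool y -10.19 tilt [0.     0.0001] F [-0.72 -0.65 -0.4 ] w -0.0001 g 0.0 q [ 1.17  0.28  1.5  -0.    1.36  1.34]
```

```bash
python3 -m pendant '[{"dx":-0.018,"dy":0.037,"dz":0,"rx":0,"ry":0,"rz":-0.3,"hand":0},{"dx":-0.018,"dy":0.037,"dz":0,"rx":0,"ry":0,"rz":0,"hand":0},{"dx":-0.018,"dy":0.037,"dz":0,"rx":0,"ry":0,"rz":0,"hand":0},{"dx":-0.018,"dy":0.037,"dz":0,"rx":0,"ry":0,"rz":0,"hand":0},{"dx":-0.018,"dy":0.037,"dz":0,"rx":0,"ry":0,"rz":0,"hand":0},{"dx":-0.018,"dy":0.037,"dz":0,"rx":0,"ry":0,"rz":0,"hand":0},{"dx":-0.018,"dy":0.037,"dz":0,"rx":0,"ry":0,"rz":0,"hand":0},{"dx":-0.018,"dy":0.037,"dz":0,"rx":0,"ry":0,"rz":0,"hand":0},{"dx":-0.018,"dy":0.037,"dz":0,"rx":0,"ry":0,"rz":0,"hand":0},{"dx":-0.018,"dy":0.037,"dz":0,"rx":0,"ry":0,"rz":0,"hand":0},{"dx":-0.018,"dy":0.037,"dz":0,"rx":0,"ry":0,"rz":0,"hand":0}]'; python3 st.py
```

```text
clock: 2.32
position: [0.5303, 0.2878, 0.2315]
ee_rot: [-0.0, 0.764, 0.646, 0.0]
contact_force: [-1.1, -0.2, -0.1]
width: -0.0003
gripper_force: 0.0
t 2.32 TCP rel mid bx,by,z [-0.0926  0.0841  0.1115] pos [0.5303 0.2878 0.2315] yaw tool y -9.56 tilt [0.0003 0.0004] F [-1.13 -0.22 -0.13] w -0.0003 g 0.0 q [0.38 0.32 1.44 0.   1.38 0.55]
```

```bash
python3 -m pendant '[{"dx":-0.009,"dy":0.015,"dz":0.02,"rx":0,"ry":0,"rz":0.3,"hand":0},{"dx":-0.009,"dy":0.015,"dz":0.026,"rx":0,"ry":0,"rz":0,"hand":0},{"dx":0,"dy":0,"dz":0.026,"rx":0,"ry":0,"rz":0,"hand":0},{"dx":0,"dy":0,"dz":0,"rx":0,"ry":0,"rz":0,"hand":0},{"dx":0,"dy":0,"dz":0,"rx":0,"ry":0,"rz":0,"hand":0}]'; python3 st.py; python3 - <<'E'
from h import *
s=manip.get_image("scene")["frame"][120:220,280:420,::-1];t=manip.get_image("top")["frame"][170:260,85:225,::-1]
m=np.hstack([cv2.resize(s,(400,286),interpolation=2),cv2.resize(t,(400,257),interpolation=2)[:257] if 0 else cv2.resize(t,(400,286),interpolation=2)])
cv2.imwrite("pics/p1.png",np.clip(m*1.5,0,255).astype(np.uint8))
E
```

```text
clock: 2.73
position: [0.5545, 0.266, 0.1581]
ee_rot: [-0.001, 0.765, 0.644, -0.002]
contact_force: [0.9, -0.1, 0.5]
width: -0.0003
gripper_force: 0.0
t 2.73 TCP rel mid bx,by,z [-0.0651  0.0669  0.0381] pos [0.5545 0.266  0.1581] yaw tool y -9.88 tilt [-0.0038 -0.0009] F [ 0.9  -0.07  0.51] w -0.0003 g 0.0 q [0.33 0.38 1.53 0.   1.23 0.51]
```

View pics/p1.png

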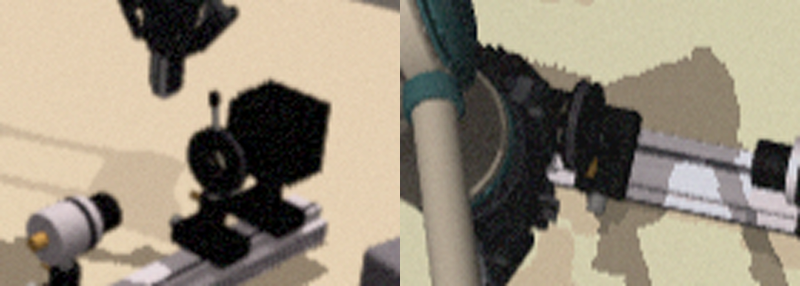

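The finger tip (scene ≈(338,152)) stands on the bench −x side of the knob (≈(355,154)). Next is the push in +x (tool y).

```bash
python3 -m pendant '[{"dx":0,"dy":0.01,"dz":0,"rx":0,"ry":0,"rz":0,"hand":0},{"dx":0,"dy":0.01,"dz":0,"rx":0,"ry":0,"rz":0,"hand":0},{"dx":0,"dy":0.008,"dz":0,"rx":0,"ry":0,"rz":0,"hand":0},{"dx":0,"dy":0.006,"dz":0,"rx":0,"ry":0,"rz":0,"hand":0},{"dx":0,"dy":0.006,"dz":0,"rx":0,"ry":0,"rz":0,"hand":0},{"dx":0,"dy":0.006,"dz":0,"rx":0,"ry":0,"rz":0,"hand":0},{"dx":0,"dy":0.006,"dz":0,"rx":0,"ry":0,"rz":0,"hand":0},{"dx":0,"dy":0.005,"dz":0,"rx":0,"ry":0,"rz":0,"hand":0},{"dx":0,"dy":0.005,"dz":0,"rx":0,"ry":0,"rz":0,"hand":0}]'; python3 st.py
python3 -m pendant '[{"dx":0,"dy":0.004,"dz":0,"rx":0,"ry":0,"rz":0,"hand":0},{"dx":0,"dy":0.001,"dz":0,"rx":0,"ry":0,"rz":0,"hand":0}]'; python3 st.py
python3 - <<'E'
from h import *
s=manip.get_image("scene")["frame"][120:220,280:420,::-1]
cv2.imwrite("pics/p2.png",np.clip(cv2.resize(s,(560,400),interpolation=2)*1.5,0,255).astype(np.uint8))
E
```

```text
clock: 3.58
position: [0.6166, 0.2557, 0.1589]
ee_rot: [-0.0, 0.765, 0.644, -0.001]
contact_force: [-1.3, -0.4, -0.3]
width: -0.0002
gripper_force: 0.5
t 3.58 TCP rel mid bx,by,z [-0.0021  0.0674  0.0389] pos [0.6166 0.2557 0.1589] yaw tool y -9.84 tilt [-0.0012 -0.0002] F [-1.31 -0.36 -0.32] w -0.0002 g 0.5430308729410172 q [0.29 0.46 1.4  0.   1.28 0.46]
clock: 3.75
position: [0.6223, 0.2548, 0.159]
ee_rot: [0.0, 0.765, 0.644, 0.0]
contact_force: [-1.0, 0.6, 0.5]
width: -0.0002
gripper_force: 0.3
t 3.75 TCP rel mid bx,by,z [0.0037 0.0674 0.039 ] pos [0.6223 0.2548 0.159 ] yaw tool y -9.86 tilt [ 0.0003 -0.0002] F [-0.95  0.64  0.47] w -0.0002 g 0.25147654116153717 q [ 0.29  0.46  1.39 -0.    1.29  0.46]
```

View pics/p2.png

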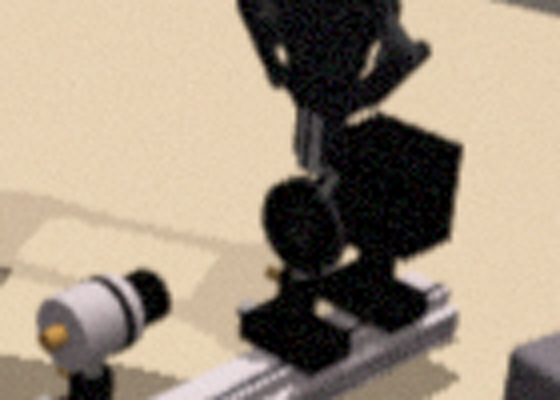

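The lever leans to +x behind the finger (pin ≈(326,182) in the crop) and the aperture is nearly shut. I'll keep going until the stop shows in the force.

```bash
for i in 1 2 3 4; do [ $i = 1 ] && python3 -m pendant '[{"dx":0,"dy":0.003,"dz":0,"rx":0,"ry":0,"rz":0,"hand":0},{"dx":0,"dy":0,"dz":0,"rx":0,"ry":0,"rz":0,"hand":0}]' >/dev/null; done; python3 st.py
python3 -m pendant '[{"dx":0,"dy":0.003,"dz":0,"rx":0,"ry":0,"rz":0,"hand":0},{"dx":0,"dy":0,"dz":0,"rx":0,"ry":0,"rz":0,"hand":0}]' >/dev/null; python3 st.py
```

```text
t 3.97 TCP rel mid bx,by,z [0.0063 0.0675 0.0394] pos [0.6249 0.2544 0.1594] yaw tool y -9.84 tilt [0.0008 0.    ] F [ 0.13 -0.57 -0.36] w 0.0004 g 0.04778316244482994 q [ 0.28  0.47  1.39 -0.    1.29  0.46]
t 4.13 TCP rel mid bx,by,z [0.0093 0.0676 0.0394] pos [0.6278 0.254  0.1594] yaw tool y -9.84 tilt [0.0008 0.0001] F [ 0.15  0.49 -1.11] w 0.0002 g 0.1295418106019497 q [ 0.28  0.47  1.38 -0.    1.29  0.45]
```

```bash
python3 -m pendant '[{"dx":0,"dy":0.003,"dz":0,"rx":0,"ry":0,"rz":0,"hand":0},{"dx":0,"dy":0,"dz":0,"rx":0,"ry":0,"rz":0,"hand":0}]' >/dev/null; python3 st.py
python3 -m pendant '[{"dx":0,"dy":0.003,"dz":0,"rx":0,"ry":0,"rz":0,"hand":0},{"dx":0,"dy":0,"dz":0,"rx":0,"ry":0,"rz":0,"hand":0}]' >/dev/null; python3 st.py
python3 - <<'E'
from h import *
s=manip.get_image("scene")["frame"][120:220,280:420,::-1]
cv2.imwrite("pics/p3.png",np.clip(cv2.resize(s,(560,400),interpolation=2)*1.5,0,255).astype(np.uint8))
E
```

```text
t 4.3 TCP rel mid bx,by,z [0.0124 0.0676 0.0394] pos [0.6309 0.2534 0.1594] yaw tool y -9.84 tilt [0.0008 0.    ] F [ 0.08 -0.42 -1.23] w 0.0003 g 0.12463609222322702 q [ 0.28  0.47  1.37 -0.    1.29  0.45]
t 4.47 TCP rel mid bx,by,z [0.0135 0.0676 0.0392] pos [0.632  0.2532 0.1592] yaw tool y -9.85 tilt [-0.0033  0.0006] F [-5.61  1.27  1.42] w -0.0002 g 2.406381592154503 q [0.28 0.48 1.37 0.   1.3  0.45]
```

Contact with the stop shows: the force jumped and advance stalled. One more small nudge to confirm.

```bash
python3 -m pendant '[{"dx":0,"dy":0.003,"dz":0,"rx":0,"ry":0,"rz":0,"hand":0},{"dx":0,"dy":0,"dz":0,"rx":0,"ry":0,"rz":0,"hand":0},{"dx":0,"dy":0,"dz":0,"rx":0,"ry":0,"rz":0,"hand":0}]' >/dev/null; python3 st.py
```

```text
t 4.77 TCP rel mid bx,by,z [0.0138 0.0675 0.0391] pos [0.6323 0.2532 0.1591] yaw tool y -9.83 tilt [-0.0081  0.0007] F [-9.83  1.71  3.34] w 0.0001 g 5.188930928707123 q [0.28 0.48 1.36 0.   1.31 0.45]
```

Solid stop (≈10 N, no advance). I'll back off, rise and travel towards the rack.

```bash
python3 -m pendant '[{"dx":0,"dy":-0.012,"dz":0,"rx":0,"ry":0,"rz":0,"hand":0},{"dx":0,"dy":-0.025,"dz":0,"rx":0,"ry":0,"rz":0,"hand":0},{"dx":0,"dy":-0.01,"dz":-0.03,"rx":0,"ry":0,"rz":0,"hand":0},{"dx":0,"dy":0,"dz":-0.04,"rx":0,"ry":0,"rz":0,"hand":0},{"dx":0,"dy":0,"dz":-0.04,"rx":0,"ry":0,"rz":0,"hand":0},{"dx":-0.02,"dy":0,"dz":-0.01,"rx":0,"ry":0,"rz":0,"hand":0.045},{"dx":-0.04,"dy":0,"dz":0,"rx":0,"ry":0,"rz":0,"hand":0.045},{"dx":-0.04,"dy":0,"dz":0,"rx":0,"ry":0,"rz":0,"hand":0.045},{"dx":-0.04,"dy":0,"dz":0,"rx":0,"ry":0,"rz":0,"hand":0.045},{"dx":-0.04,"dy":0,"dz":0,"rx":0,"ry":0,"rz":0,"hand":0.045},{"dx":-0.04,"dy":0,"dz":0,"rx":0,"ry":0,"rz":0,"hand":0.045},{"dx":-0.04,"dy":0,"dz":0,"rx":0,"ry":0,"rz":0,"hand":0.045}]' >/dev/null
python3 -m pendant '[{"dx":-0.04,"dy":0,"dz":0,"rx":0,"ry":0,"rz":0,"hand":0.045},{"dx":-0.04,"dy":0,"dz":0,"rx":0,"ry":0,"rz":0,"hand":0.045},{"dx":-0.04,"dy":0,"dz":0,"rx":0,"ry":0,"rz":0,"hand":0.045},{"dx":-0.04,"dy":0,"dz":0,"rx":0,"ry":0,"rz":0,"hand":0.045},{"dx":-0.04,"dy":0,"dz":0,"rx":0,"ry":0,"rz":0,"hand":0.045},{"dx":-0.04,"dy":0,"dz":0,"rx":0,"ry":0,"rz":0,"hand":0.045},{"dx":-0.04,"dy":0,"dz":0,"rx":0,"ry":0,"rz":0,"hand":0.045}]' >/dev/null
python3 -m pendant '[{"dx":0,"dy":0,"dz":0,"rx":0,"ry":0,"rz":6.6,"hand":0.045},{"dx":0,"dy":0,"dz":0,"rx":0,"ry":0,"rz":6.6,"hand":0.045},{"dx":0,"dy":0,"dz":0,"rx":0,"ry":0,"rz":6.6,"hand":0.045},{"dx":0,"dy":0,"dz":0,"rx":0,"ry":0,"rz":6.6,"hand":0.045},{"dx":0,"dy":0,"dz":0,"rx":0,"ry":0,"rz":6.6,"hand":0.045},{"dx":0,"dy":0,"dz":0,"rx":0,"ry":0,"rz":6.6,"hand":0.045},{"dx":0,"dy":0,"dz":0,"rx":0,"ry":0,"rz":6.6,"hand":0.045},{"dx":0,"dy":0,"dz":0,"rx":0,"ry":0,"rz":6.6,"hand":0.045},{"dx":0,"dy":0,"dz":0,"rx":0,"ry":0,"rz":6.6,"hand":0.045},{"dx":0,"dy":0,"dz":0,"rx":0,"ry":0,"rz":6.6,"hand":0.045}]' ; python3 st.py
cat > tgt.py <<'E'
import sys
from b import *
s=manip.get_state();M=rot(s["ee_rot"]);t=np.array([float(a) for a in sys.argv[1:4]])
print("tool-frame delta",(M.T@(t-s["position"])).round(4))
E
python3 tgt.py .465 -.2985 .12
python3 - <<'E'
from h import *
d=manip.get_image("scene");s=d["frame"][120:220,280:420,::-1]
r=d["frame"][230:330,80:220,::-1]
cv2.imwrite("pics/p4.png",np.clip(np.hstack([cv2.resize(x,(400,286),interpolation=2) for x in(s,r)])*1.4,0,255).astype(np.uint8))
E
```

```text
clock: 7.18
position: [0.4982, -0.2727, 0.2796]
ee_rot: [0.001, 0.993, 0.12, 0.001]
contact_force: [0.4, 0.2, -0.1]
width: 0.0448
gripper_force: 0.0
t 7.18 TCP rel mid bx,by,z [-0.028  -0.4735  0.1596] pos [ 0.4982 -0.2727  0.2796] yaw tool y -76.18 tilt [ 0.0019 -0.0026] F [ 0.44  0.19 -0.1 ] w 0.0448 g 0.0 q [-0.62  0.24  1.43 -0.    1.46  0.71]
tool-frame delta [-0.0387  0.0166  0.1596]
```

View pics/p4.png

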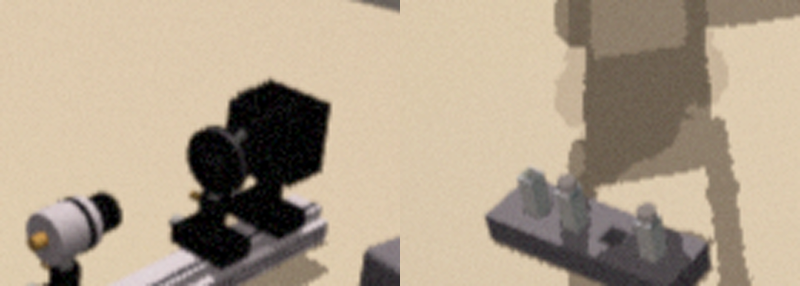

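The iris is shut (lever leaning right at ≈(243,135) in the crop). The open cuvette's top is at scene ≈(126.6,291), which matches the estimate (126.7,290.8). Moving over it and descending.

```bash
python3 -m pendant '[{"dx":-0.02,"dy":0.0083,"dz":0.02,"rx":0,"ry":0,"rz":0,"hand":0.045},{"dx":-0.0187,"dy":0.0083,"dz":0.03,"rx":0,"ry":0,"rz":0,"hand":0.045},{"dx":0,"dy":0,"dz":0.04,"rx":0,"ry":0,"rz":0,"hand":0.045},{"dx":0,"dy":0,"dz":0.04,"rx":0,"ry":0,"rz":0,"hand":0.045},{"dx":0,"dy":0,"dz":0.03,"rx":0,"ry":0,"rz":0,"hand":0.045},{"dx":0,"dy":0,"dz":0,"rx":0,"ry":0,"rz":0,"hand":0.045},{"dx":0,"dy":0,"dz":0,"rx":0,"ry":0,"rz":0,"hand":0.045}]' ; python3 st.py;python3 tgt.py .465 -.2985 .028
python3 - <<'E'
from h import *
d=manip.get_image("scene");s=d["frame"][230:330,80:220,::-1]
r=manip.get_image("top")["frame"][230:330,340:480,::-1]
cv2.imwrite("pics/p5.png",np.clip(np.hstack([cv2.resize(x,(400,286),interpolation=2) for x in(s,r)])*1.6,0,255).astype(np.uint8))
E
```

```text
clock: 7.82
position: [0.4638, -0.2972, 0.1185]
ee_rot: [-0.001, 0.992, 0.124, -0.001]
contact_force: [1.4, -0.9, 0.6]
width: 0.0452
gripper_force: 0.0
t 7.82 TCP rel mid bx,by,z [-0.0578 -0.5036 -0.0015] pos [ 0.4638 -0.2972  0.1185] yaw tool y -75.76 tilt [-0.0017  0.001 ] F [ 1.4  -0.94  0.55] w 0.0452 g 0.0 q [-0.7   0.33  1.73 -0.    1.09  0.63]
tool-frame delta [0.001  0.0017 0.0905]
```

View pics/p5.png

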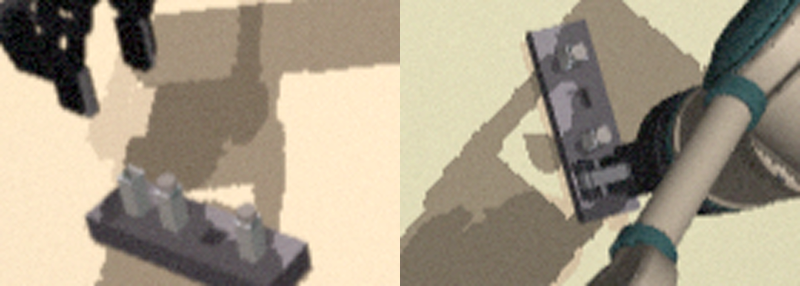

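Scene and top crops show the fingers straddling the open cuvette (crop left: pads at (85,100) and (145,50), cuvette at (133,190)) and clear of the neighbours. Descending, then gripping.

```bash
python3 -m pendant '[{"dx":0.001,"dy":0.0015,"dz":0.03,"rx":0,"ry":0,"rz":0,"hand":0.045},{"dx":0,"dy":0,"dz":0.03,"rx":0,"ry":0,"rz":0,"hand":0.045},{"dx":0,"dy":0,"dz":0.02,"rx":0,"ry":0,"rz":0,"hand":0.045},{"dx":0,"dy":0,"dz":0.01,"rx":0,"ry":0,"rz":0,"hand":0.045},{"dx":0,"dy":0,"dz":0,"rx":0,"ry":0,"rz":0,"hand":0.045},{"dx":0,"dy":0,"dz":0,"rx":0,"ry":0,"rz":0,"hand":0.045}]' >/dev/null; python3 st.py
python3 -m pendant '[{"dx":0,"dy":0,"dz":0,"rx":0,"ry":0,"rz":0,"hand":0.02},{"dx":0,"dy":0,"dz":0,"rx":0,"ry":0,"rz":0,"hand":0.02},{"dx":0,"dy":0,"dz":0,"rx":0,"ry":0,"rz":0,"hand":0.02},{"dx":0,"dy":0,"dz":0,"rx":0,"ry":0,"rz":0,"hand":0.02}]' 20 >/dev/null; python3 st.py;python3 tgt.py .465 -.2985 .028
python3 - <<'E'
from h import *
d=manip.get_image("scene");s=d["frame"][230:330,80:220,::-1]
cv2.imwrite("pics/p6.png",np.clip(cv2.resize(s,(800,571),interpolation=2)*1.6,0,255).astype(np.uint8))
E
```

```text
t 8.42 TCP rel mid bx,by,z [-0.0544 -0.5052 -0.0891] pos [ 0.4668 -0.2993  0.0309] yaw tool y -75.82 tilt [ 0.0024 -0.002 ] F [ 0.21 -0.07  0.62] w 0.0451 g 0.0 q [-0.7   0.43  1.83  0.    0.88  0.63]
t 8.75 TCP rel mid bx,by,z [-0.0553 -0.5047 -0.0897] pos [ 0.466  -0.2987  0.0303] yaw tool y -75.84 tilt [ 0.0015 -0.0012] F [-0.36  0.04 -0.04] w 0.02 g 0.0 q [-0.7   0.43  1.83  0.    0.88  0.63]
tool-frame delta [-0.0009 -0.0005  0.0023]
```

```bash
python3 -m pendant '[{"dx":-0.001,"dy":0,"dz":0.003,"rx":0,"ry":0,"rz":0,"hand":0.02},{"dx":0,"dy":0,"dz":0,"rx":0,"ry":0,"rz":0,"hand":0.014},{"dx":0,"dy":0,"dz":0,"rx":0,"ry":0,"rz":0,"hand":0.014},{"dx":0,"dy":0,"dz":0,"rx":0,"ry":0,"rz":0,"hand":0.014}]' 20 >/dev/null; python3 st.py
python3 -m pendant '[{"dx":0,"dy":0,"dz":0,"rx":0,"ry":0,"rz":0,"hand":0.008},{"dx":0,"dy":0,"dz":0,"rx":0,"ry":0,"rz":0,"hand":0.008},{"dx":0,"dy":0,"dz":0,"rx":0,"ry":0,"rz":0,"hand":0.008},{"dx":0,"dy":0,"dz":0,"rx":0,"ry":0,"rz":0,"hand":0.008}]' 20 >/dev/null; python3 st.py
```

```text
t 9.13 TCP rel mid bx,by,z [-0.057  -0.5048 -0.0939] pos [ 0.4644 -0.2985  0.0261] yaw tool y -75.85 tilt [-0.0002  0.0003] F [-0.01 -0.23  0.55] w 0.0141 g 0.012443142186384648 q [-0.7   0.43  1.84  0.    0.87  0.63]
t 9.47 TCP rel mid bx,by,z [-0.0568 -0.5048 -0.0938] pos [ 0.4645 -0.2985  0.0262] yaw tool y -75.84 tilt [-0.      0.0001] F [-0.24 -0.12  0.84] w 0.0118 g 23.245023787021637 q [-0.7   0.43  1.84  0.    0.87  0.63]
```

Gripped (11.8 mm, 23 N). Lifting straight up and turning back to the bench's yaw.

```bash
python3 -m pendant '[{"dx":0,"dy":0,"dz":-0.006,"rx":0,"ry":0,"rz":0,"hand":0.008},{"dx":0,"dy":0,"dz":-0.01,"rx":0,"ry":0,"rz":0,"hand":0.008},{"dx":0,"dy":0,"dz":-0.014,"rx":0,"ry":0,"rz":0,"hand":0.008},{"dx":0,"dy":0,"dz":-0.02,"rx":0,"ry":0,"rz":0,"hand":0.008},{"dx":0,"dy":0,"dz":-0.03,"rx":0,"ry":0,"rz":0,"hand":0.008},{"dx":0,"dy":0,"dz":-0.035,"rx":0,"ry":0,"rz":0,"hand":0.008},{"dx":0,"dy":0,"dz":-0.035,"rx":0,"ry":0,"rz":0,"hand":0.008},{"dx":0,"dy":0,"dz":-0.035,"rx":0,"ry":0,"rz":0,"hand":0.008},{"dx":0,"dy":0,"dz":-0.03,"rx":0,"ry":0,"rz":0,"hand":0.008},{"dx":0,"dy":0,"dz":-0.01,"rx":0,"ry":0,"rz":0,"hand":0.008}]' >/dev/null; python3 st.py
python3 -m pendant '[{"dx":0,"dy":0,"dz":0,"rx":0,"ry":0,"rz":-4,"hand":0.008},{"dx":0,"dy":0,"dz":0,"rx":0,"ry":0,"rz":-6,"hand":0.008},{"dx":0,"dy":0,"dz":0,"rx":0,"ry":0,"rz":-6,"hand":0.008},{"dx":0,"dy":0,"dz":0,"rx":0,"ry":0,"rz":-6,"hand":0.008},{"dx":0,"dy":0,"dz":0,"rx":0,"ry":0,"rz":-6,"hand":0.008},{"dx":0,"dy":0,"dz":0,"rx":0,"ry":0,"rz":-6,"hand":0.008},{"dx":0,"dy":0,"dz":0,"rx":0,"ry":0,"rz":-6,"hand":0.008},{"dx":0,"dy":0,"dz":0,"rx":0,"ry":0,"rz":-6,"hand":0.008},{"dx":0,"dy":0,"dz":0,"rx":0,"ry":0,"rz":-6,"hand":0.008},{"dx":0,"dy":0,"dz":0,"rx":0,"ry":0,"rz":-6,"hand":0.008},{"dx":0,"dy":0,"dz":0,"rx":0,"ry":0,"rz":-6,"hand":0.008},{"dx":0,"dy":0,"dz":0,"rx":0,"ry":0,"rz":-2,"hand":0.008}]' >/dev/null; python3 st.py; python3 tgt.py .6071 .189 .245
```

```text
t 10.3 TCP rel mid bx,by,z [-0.055  -0.5056  0.1377] pos [ 0.4661 -0.2997  0.2577] yaw tool y -75.83 tilt [ 0.0078 -0.0061] F [ 0.47 -1.34  0.33] w 0.0122 g 23.264272212982178 q [-0.7   0.23  1.51  0.    1.4   0.63]
t 11.3 TCP rel mid bx,by,z [-0.0574 -0.5043  0.1311] pos [ 0.464  -0.298   0.2511] yaw tool y -9.61 tilt [-0.0008  0.0011] F [ 0.27  0.05 -0.21] w 0.0116 g 23.2614067196846 q [-0.7   0.23  1.52  0.    1.39 -0.53]
tool-frame delta [0.504  0.0598 0.0065]
```

```bash
python3 -m pendant '[{"dx":0.012,"dy":0.002,"dz":0,"rx":0,"ry":0,"rz":0.25,"hand":0.008},{"dx":0.024,"dy":0.003,"dz":0,"rx":0,"ry":0,"rz":0,"hand":0.008},{"dx":0.035,"dy":0.004,"dz":0,"rx":0,"ry":0,"rz":0,"hand":0.008},{"dx":0.035,"dy":0.004,"dz":0,"rx":0,"ry":0,"rz":0,"hand":0.008},{"dx":0.035,"dy":0.004,"dz":0,"rx":0,"ry":0,"rz":0,"hand":0.008},{"dx":0.035,"dy":0.004,"dz":0,"rx":0,"ry":0,"rz":0,"hand":0.008},{"dx":0.035,"dy":0.004,"dz":0,"rx":0,"ry":0,"rz":0,"hand":0.008},{"dx":0.035,"dy":0.004,"dz":0,"rx":0,"ry":0,"rz":0,"hand":0.008},{"dx":0.035,"dy":0.004,"dz":0,"rx":0,"ry":0,"rz":0,"hand":0.008},{"dx":0.035,"dy":0.004,"dz":0,"rx":0,"ry":0,"rz":0,"hand":0.008},{"dx":0.035,"dy":0.004,"dz":0,"rx":0,"ry":0,"rz":0,"hand":0.008},{"dx":0.035,"dy":0.004,"dz":0,"rx":0,"ry":0,"rz":0,"hand":0.008}]' >/dev/null
python3 -m pendant '[{"dx":0.035,"dy":0.004,"dz":0,"rx":0,"ry":0,"rz":0,"hand":0.008},{"dx":0.035,"dy":0.004,"dz":0,"rx":0,"ry":0,"rz":0,"hand":0.008},{"dx":0.03,"dy":0.004,"dz":0,"rx":0,"ry":0,"rz":0,"hand":0.008},{"dx":0.018,"dy":0.003,"dz":0,"rx":0,"ry":0,"rz":0,"hand":0.008},{"dx":0,"dy":0,"dz":0,"rx":0,"ry":0,"rz":0,"hand":0.008},{"dx":0,"dy":0,"dz":0,"rx":0,"ry":0,"rz":0,"hand":0.008},{"dx":0,"dy":0,"dz":0,"rx":0,"ry":0,"rz":0,"hand":0.008}]' >/dev/null;  python3 st.py; python3 tgt.py .6071 .189 .129
```

```text
t 12.88 TCP rel mid bx,by,z [ 0.0044 -0.0019  0.131 ] pos [0.6111 0.1864 0.251 ] yaw tool y -10.1 tilt [-0.0014 -0.001 ] F [-1.08 -0.09  0.43] w 0.0121 g 23.261908292770386 q [ 0.19  0.36  1.32 -0.    1.45  0.36]
tool-frame delta [ 0.0021 -0.0042  0.122 ]
```

```bash
python3 -m pendant '[{"dx":0.002,"dy":-0.0042,"dz":0,"rx":0,"ry":0,"rz":-0.2,"hand":0.008},{"dx":0,"dy":0,"dz":0.012,"rx":0,"ry":0,"rz":0,"hand":0.008},{"dx":0,"dy":0,"dz":0.02,"rx":0,"ry":0,"rz":0,"hand":0.008},{"dx":0,"dy":0,"dz":0.025,"rx":0,"ry":0,"rz":0,"hand":0.008},{"dx":0,"dy":0,"dz":0.025,"rx":0,"ry":0,"rz":0,"hand":0.008},{"dx":0,"dy":0,"dz":0.02,"rx":0,"ry":0,"rz":0,"hand":0.008},{"dx":0,"dy":0,"dz":0.014,"rx":0,"ry":0,"rz":0,"hand":0.008},{"dx":0,"dy":0,"dz":0.006,"rx":0,"ry":0,"rz":0,"hand":0.008},{"dx":0,"dy":0,"dz":0,"rx":0,"ry":0,"rz":0,"hand":0.008},{"dx":0,"dy":0,"dz":0,"rx":0,"ry":0,"rz":0,"hand":0.008},{"dx":0,"dy":0,"dz":0,"rx":0,"ry":0,"rz":0,"hand":0.008},{"dx":0,"dy":0,"dz":0,"rx":0,"ry":0,"rz":0,"hand":0.008}]' >/dev/null; python3 st.py; python3 tgt.py .6071 .189 .129
python3 - <<'E'
from b import *
d=manip.get_image("scene");s=d["frame"][150:225,285:385,::-1]
cv2.imwrite("pics/p7.png",np.clip(cv2.resize(s,(800,600),interpolation=cv2.INTER_CUBIC)*1.5,0,255).astype(np.uint8))
q=manip.get_state()["position"]; B=lambda h:np.array([q[0],q[1],q[2]+h])
for n,P in(("foot",B(-.0202)),("top",B(.0248)),("tcp",B(0)),("mid",np.array([.6071,.189,.12])),("iris ctr",np.array([.6071,.189,.12])+.06*by),("det",np.array([.6071,.189,.12])-.06*by)):
    print(n,((proj(d,P)-[285,150]+.5)*8).round(0))
E
```

```text
t 13.88 TCP rel mid bx,by,z [0.0017 0.0011 0.0109] pos [0.6089 0.1898 0.1309] yaw tool y -9.91 tilt [0.0028 0.0006] F [-0.27 -0.6  -0.08] w 0.0119 g 23.261134922504425 q [0.19 0.43 1.52 0.   1.19 0.37]
tool-frame delta [-0.0011 -0.0017  0.0019]
foot [422. 314.]
top [431. 176.]
tcp [426. 253.]
mid [417. 285.]
iris ctr [558. 221.]
det [268. 353.]
```

View pics/p7.png

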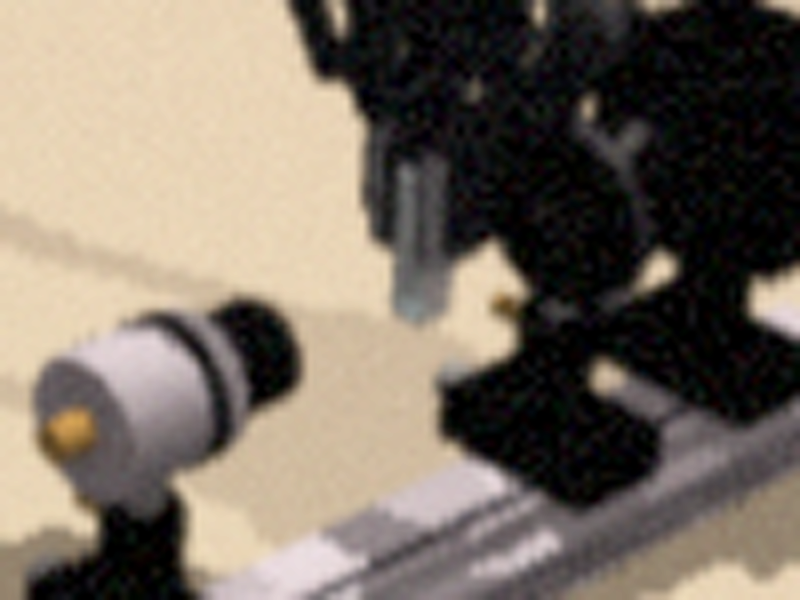

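The cuvette hangs upright between the detector's front (≈(272,350) in the crop, predicted (268,353)) and the iris. Its foot is at ≈(417,320), predicted (422,314). I'll check the cross-beam offset numerically: rail edges and detector barrel against the prediction.

```bash
python3 - <<'E'
from b import *
mid=np.array([.6071,.189,.12]);O=mid-[0,0,.12]
S=manip.get_image("scene");T=manip.get_image("top")
s0=cv2.imread("pics/scene0.png")[:,:,::-1].astype(int);t0=cv2.imread("pics/top0.png")[:,:,::-1].astype(int)
# scene: rail -x top edge, at bench y in gap & near end
hs=cv2.GaussianBlur(s0.astype(np.uint8),(3,3),0).astype(int);hs=hs[:,:,2]-hs[:,:,0]
n=proj(S,O+.001*bx)-proj(S,O);print("scene px/mm bx",n,"by",proj(S,mid+.001*by)-proj(S,mid))
for name,off,z in(("left top",-.025,.033),("right foot",.025,0)):
  for y in(-.17,-.16,-.05,-.02,0,.02):
    P=O+off*bx+y*by+[0,0,z];best=[]
    prof=[]
    for k in np.arange(-10,10.1,.5):
        u,v=proj(S,P+k*.001*bx);prof.append(cv2.remap(hs.astype(np.float32),np.float32([[u]]),np.float32([[v]]),1)[0,0])
    print(name,y,np.round(prof[::2]).astype(int))
# top: barrel profile across bx at z=.12, by -.115
for y in(-.105,-.11,-.115,-.12):
    pr=[]
    for k in range(-30,31,2):
        u,v=proj(T,mid+y*by+k*.001*bx);pr.append(int(cv2.remap(t0.mean(2).astype(np.float32),np.float32([[u]]),np.float32([[v]]),1)[0,0]))
    print("top",y,pr)
# scene cuvette edges
f=S["frame"].astype(int)
for v in range(178,192):print(v,(f[v,328:346].sum(1)//3), (f[v,328:346,2]-f[v,328:346,0]))
q=manip.get_state()["position"]
for i in(-1,1):
  for j in(-1,1):print(i,j,proj(S,q+i*.00625*bx+j*.00625*by+[0,0,-.0202]))
E
```

```text
scene px/mm bx [0.29317765 0.17490394] by [ 0.30228067 -0.13727033]
left top -0.17 [-31 -31 -31 -32 -32 -32 -32 -31 -31 -31 -31 -30 -29 -27 -26 -24 -21 -18
 -16 -14 -12]
left top -0.16 [-32 -32 -32 -32 -32 -32 -32 -32 -32 -32 -32 -31 -29 -27 -25 -23 -21 -19
 -16 -14 -12]
left top -0.05 [-32 -33 -33 -33 -33 -33 -33 -33 -33 -32 -32 -31 -30 -28 -26 -24 -21 -19
 -16 -14 -13]
left top -0.02 [-33 -33 -33 -33 -33 -33 -33 -33 -32 -32 -31 -30 -29 -28 -26 -24 -21 -19
 -16 -14 -11]
left top 0 [-33 -32 -32 -32 -32 -33 -33 -33 -32 -32 -31 -31 -30 -29 -26 -24 -21 -18
 -15 -12 -10]
left top 0.02 [-33 -33 -32 -32 -31 -31 -31 -31 -31 -32 -31 -31 -30 -29 -26 -24 -21 -18
 -15 -13 -10]
right foot -0.17 [ -4  -4  -4  -5  -7  -9 -11 -15 -18 -20 -23 -26 -28 -29 -30 -31 -31 -31
 -32 -32 -32]
right foot -0.16 [ -4  -5  -6  -7  -8 -10 -13 -16 -19 -21 -24 -26 -28 -29 -30 -31 -31 -32
 -32 -32 -32]
right foot -0.05 [ -3  -4  -4  -6  -7  -9 -12 -14 -17 -19 -22 -24 -27 -28 -30 -31 -32 -32
 -33 -33 -33]
right foot -0.02 [ -4  -4  -4  -6  -7 -10 -12 -15 -18 -21 -24 -26 -28 -29 -30 -31 -31 -32
 -32 -32 -32]
right foo
[... 2378 characters left out ...]
3  85  82  83  92 126 139 139 140 135] [-34 -32 -34 -34 -32 -29  -9   2   3   1  -4  -5 -14 -28 -34 -33 -34 -34]
189 [125 126 126 132 132 127 105  93  92  83  84  99 114 131 138 139 139 137] [-33 -33 -31 -34 -33 -30 -21 -10   0  -3  -7 -16 -24 -30 -33 -34 -33 -34]
190 [123 126 122 125 124 125 120 111 104  96 104 116 134 138 141 139 138 138] [-32 -32 -33 -31 -33 -32 -32 -27 -19 -19 -21 -27 -34 -33 -34 -35 -34 -34]
191 [123 123 123 124 121 122 124 120 118 117 122 122 129 136 140 136 139 140] [-33 -33 -32 -34 -31 -34 -31 -32 -31 -30 -31 -32 -34 -34 -33 -35 -35 -34]
-1 -1 [333.33264797 188.76221041]
-1 1 [337.0896432  187.04308932]
1 -1 [337.21852548 190.78287086]
1 1 [340.98007788 189.03817065]
```

```bash
python3 - <<'E'
from b import *
mid=np.array([.6071,.189,.12]);S=manip.get_image("scene")
s0=cv2.imread("pics/scene0.png")[:,:,::-1].astype(np.float32);h=s0[:,:,2]-s0[:,:,0]
a=proj(S,mid+.05*by)-proj(S,mid);a/=np.linalg.norm(a);n=np.array([-a[1],a[0]])
print("n",n,"px/mm bx",(proj(S,mid+.001*bx)-proj(S,mid))@n)
view=S["position"]-mid;view-=view@by*by;view/=np.linalg.norm(view);w=np.cross(by,view)
if (proj(S,mid+.01*w)-proj(S,mid))@n<0:w=-w
# table hue ~-32, barrel ~0: half-level crossings along n
def prof(y,img):
    c=proj(S,mid+y*by);k=np.arange(-22,22.1,.25);P=np.float32([c+t*n for t in k]);return k,cv2.remap(img,P[None,:,0].copy(),P[None,:,1].copy(),1)[0]
for y in(-.1,-.105,-.11,-.12,-.125,-.13):
    k,p=prof(y,h);p=np.convolve(p,np.ones(3)/3,"same");i=np.where(p>-17)[0];c0=len(k)//2
    l=c0
    while l>0 and p[l]>-17:l-=1
    r=c0
    while r<len(k)-1 and p[r]>-17:r+=1
    c=proj(S,mid+y*by);e=[(proj(S,mid+y*by+sg*.022*w)-c)@n for sg in(-1,1)]
    print(y,"obs",k[l],k[r],"pred",np.round(e,2))
E
```

```text
n [0.41347846 0.9105139 ] px/mm bx 0.2741310233595925
-0.1 obs -10.75 9.0 pred [-9.99  9.99]
-0.105 obs -10.5 9.0 pred [-10.02  10.02]
-0.11 obs -10.5 14.5 pred [-10.05  10.05]
-0.12 obs -10.75 22.0 pred [-10.1  10.1]
-0.125 obs 0.0 0.0 pred [-10.12  10.13]
-0.13 obs 0.0 0.0 pred [-10.15  10.15]
```

Cross-checks agree within about 1.5 mm, slightly favouring bench −x. Final trim: shift to bx ≈ −0.5 mm, by 0, TCP z ≈ 0.129.

```bash
python3 -m pendant '[{"dx":-0.001,"dy":-0.0022,"dz":0.0015,"rx":0,"ry":0,"rz":0,"hand":0.008},{"dx":0,"dy":0,"dz":0,"rx":0,"ry":0,"rz":0,"hand":0.008},{"dx":0,"dy":0,"dz":0,"rx":0,"ry":0,"rz":0,"hand":0.008},{"dx":0,"dy":0,"dz":0,"rx":0,"ry":0,"rz":0,"hand":0.008},{"dx":0,"dy":0,"dz":0,"rx":0,"ry":0,"rz":0,"hand":0.008},{"dx":0,"dy":0,"dz":0,"rx":0,"ry":0,"rz":0,"hand":0.008}]' >/dev/null; python3 st.py
```

```text
t 14.58 TCP rel mid bx,by,z [-0.0014  0.      0.0078] pos [0.6058 0.1892 0.1278] yaw tool y -9.89 tilt [-0.      0.0001] F [-0.01 -0.53  0.06] w 0.0121 g 23.261146545410156 q [0.19 0.43 1.53 0.   1.18 0.37]
```

```bash
python3 -m pendant '[{"dx":0,"dy":0.0009,"dz":-0.001,"rx":0,"ry":0,"rz":0,"hand":0.008},{"dx":0,"dy":0,"dz":0,"rx":0,"ry":0,"rz":0,"hand":0.008},{"dx":0,"dy":0,"dz":0,"rx":0,"ry":0,"rz":0,"hand":0.008},{"dx":0,"dy":0,"dz":0,"rx":0,"ry":0,"rz":0,"hand":0.008},{"dx":0,"dy":0,"dz":0,"rx":0,"ry":0,"rz":0,"hand":0.008},{"dx":0,"dy":0,"dz":0,"rx":0,"ry":0,"rz":0,"hand":0.008},{"dx":0,"dy":0,"dz":0,"rx":0,"ry":0,"rz":0,"hand":0.008},{"dx":0,"dy":0,"dz":0,"rx":0,"ry":0,"rz":0,"hand":0.008}]' >/dev/null; python3 st.py; python3 -c "
from rig import manip
print(manip.sign_off())"
```

```text
t 15.25 TCP rel mid bx,by,z [-0.0005 -0.      0.0088] pos [0.6066 0.1891 0.1288] yaw tool y -9.89 tilt [-0.      0.0001] F [-0.58  0.19 -0.18] w 0.0119 g 23.261289596557617 q [0.19 0.43 1.52 0.   1.18 0.37]
the job is handed in; nothing more can be done
None
```

I handed the job in at 15.3 s: the iris was pushed to its closed stop, and the open cuvette is held upright and steady by its frosted faces at mid-gap, with the beam about 11 mm above its foot and centred across its width to within about 1.5 mm by my measurements (no verdict came back).

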